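Clear the brush and hold the paint box lid at its balance point

TASK

Take the paint brush off the lid of the wooden paint box and stand it, bristles up, in the mug. Then grip the brass bar handle of the lid and swing the lid up to its balance point, straight upright over its hinge, so that I can fit a new lid stay: finish still gripping the handle and holding the lid there, without it ever falling over backwards. Leave the other things on the table where they are, and do not tip the mug.

Things in the scene. Friction and masses are not known exactly. Their poses are not given: they have to be found in the camera images.
- paintbox: Flat wooden box, 170 (x) by 230 (y) mm, fixed. Origin: centre of its underside; x from handle side to hinge side, y along the hinge, z up. Lid shut, its flat top is 63.5 mm above the table; two battens on it (20 mm wide in y, 150 mm long in x, centred 65 mm either side of the middle) reach 75.5 mm. The brush lies across the battens, 12 mm clear of the lid between them.
- lid (a joint): Lid angle (rad): 0 shut, grows as the handle side rises; 1.571 is straight upright, the balance point (its weight is right over the hinge); stop at 2.3. The hinge is free, without spring or noticeable friction: let go, the lid (0.4 kg, 170 by 230 by 10 mm) falls shut below 1.571 and backwards above it.
- lid_hinge (a point): Point on the hinge line at the middle of the box's far top edge, 60 mm above the table. The hinge line runs along the box's y. Axes turn with the lid; lid shut, they are the box's axes.
- lid_handle (a point): Middle of the lid's handle: round brass bar, 12 mm diameter, parallel to the hinge, 210 mm from the hinge line, at its height (60 mm) with the lid shut. Bar centre is 40 mm off the lid's front edge, on two arms 12 mm wide centred 60 mm either side: 108 mm of bar are free between them, only the table below. The bar can turn between the fingers. Axes as lid_hinge.
- brush: Flat paint brush, loose, about 45 g, 210 mm long, lying roughly along the hinge line, foot to the robot's left. Origin: mid length, on its underside; x from foot (bare handle end, -105 mm) to bristle tip (+105 mm); z up. Squared handle 12 mm wide (y), 10 mm thick (z) to x = 40 mm, steel ferrule 16 mm wide to 75 mm, then rigid bristles 20 mm wide.
- brush_foot (a point): Centre of the brush's bare handle end.
- mug: White mug, loose, about 0.35 kg: the only open vessel among the upright containers. Height 85 mm, outer radius at the rim 37 mm, wall 4 mm, floor about 5 mm thick, a handle on its +y side. Origin at the centre of its underside.
- jar: Closed glass jar with lid, 68 mm across, 95 mm tall. Origin at the centre of its underside. Leave alone.
- bottle: Closed amber glass bottle, 56 mm across, 130 mm tall. Origin at the centre of its underside. Leave alone.
- jar_lid: Loose flat white jar lid, 72 mm across, 12 mm thick, lying on the table. Origin at the centre of its underside. Leave alone.
Things that resemble listed ones, but are neither listed nor needed, are in the scene too. What is meant by the brush is not red, and is the larger of those in its own colour. What is shaped like the mug but turquoise is not meant.

How it is judged (in metres and radians):
On the way, in this order (a step that is already met when the one before it is completed fails the run):
1. the brush stands bristles up in the mug, let go (horizontal distance between brush_foot and mug below 0.036 m and z of brush_foot in the frame of mug below 0.03 m and angle between brush's own x axis and vertical below 0.75 rad and angle between mug's own z axis and vertical below 0.1 rad and contact force between the fingers and brush below 0.1 N and linear speed of brush below 0.05 m/s), for 0.2 s.
2. the lid is held still at its balance point by the handle (value of joint lid between 1.491 and 1.651 rad and velocity of joint lid between -0.05 and 0.05 rad/s and contact force between the fingers and paintbox above 2 N and distance between the grasp point and lid_handle below 0.035 m), for 0.3 s.
At the end, for the whole second after the job is handed in: Lid still, within 0.08 rad of upright, gripped by its handle (over 2 N, TCP within 35 mm of the bar's middle). Brush at rest, bristles up in the upright mug, foot inside it and under 30 mm above its underside, leaning under 43 degrees, not touched by the fingers (all of step 1 and all of step 2); the arm keeps its last pose, push and grip.
It fails at once if the lid falls over backwards (beyond 1.9 rad) (value of joint lid above 1.9 rad).
It fails at once if the mug is tipped (more than 0.5 rad) (angle between mug's own z axis and vertical above 0.5 rad).
It fails at once if another thing is moved by more than 30 mm or knocked over (distance of any of jar, bottle, jar_lid from where it was at the start of the episode above 0.03 m or angle between any of jar, bottle, jar_lid's own z axis and vertical above 0.5 rad).
It also fails if it takes over 64 s, if anything falls off the work surface, if the arm or the gripper's body presses on something with over 40 N, if the wrist force passes 120 N, or if a joint passes its speed limit or range.

ROBOT

A 6-joint arm with a two-finger parallel gripper is mounted at the origin on the work surface. World frame = base frame: x ahead of the robot, y to its left, z up, the work surface at z = 0. Lengths are in m, angles in degrees, forces in N, time in s.
With the tool pointing down it reaches from about 0.375 to 0.9 m from the base axis. Payload 3.1 kg.
Tool frame: the origin (TCP) lies between the finger pads, 19 mm behind the fingertips; this is the grasp point; z points along the fingers, y is the line along which they close (so a half turn about z gives the same grasp; the last joint's range is limited). The gripper opens to 87 mm and grips with 3 to 60 N. Pads are 19 mm wide; open, the fingers measure 117 mm over their backs; the gripper's body (75 mm by 190 mm) begins 51 mm behind the grasp point.
Start: joints at [64.887, 30.224, 82.088, -0, 67.689, -10.227], TCP at [0.161, 0.604, 0.241] pointing down, gripper open.
Joint ranges: [-176.69, 176.69], [-43.24, 126.21], [12.49, 139.97], [-82, 262], [0, 151.66], [-163.58, 163.58]. Speed limits (degrees/s): [159.86, 159.86, 180, 180, 180, 180].

INTERFACE

Orientations are given as a 3x3 rotation matrix whose columns are the frame's x, y, z axes.
In Python, from rig import * gives the robot as it stands.
- The arm moves only by the shell command python3 -m jog 'ROWS'. ROWS is text: rows parted by semicolons, each of 7 numbers parted by spaces: the shift along the tool's x, y, z in mm, then the turn, a rotation vector about the tool's x, y, z in rad, then the finger opening in mm, from 0 to 87. In form: tx ty tz ax ay az fingers; .... A call has 1 to 12 rows; each row shifts and turns the commanded pose from where the row before left it, along the tool's axes as they then stand; what a row does not reach is not made up. A row lasts 1/8 s, in which the tool goes at most 62.5 mm and 10.7 degrees, less where a joint would pass 70% of its speed; a pose out of reach is approached as far as the arm can. A call with a gripper value outside its range is refused whole. The fingers move at their own pace and stop on an object; the grip force is fixed at half the most. Time passes only in rows, so rows that do not move let the fingers close. It gives the time, the measured TCP pose, the force, the opening and the grip force at its end, in the units of the state.
- read_state(): the state, without advancing time (a new reading comes with each control period).
- capture(name): name is "scene" or "top"; returns a dict with "color" (480x640x3 uint8, red, green, blue), "camera_matrix" (3x3 intrinsics, pixels), "R" (3x3) and "t" (3): a world point X has camera coordinates R X + t. Camera axes: x right, y down, z forward; pixel columns grow to the right and rows downward; lengths in m; the calibration is good to about 2 mm. A picture is of the moment at which its call begins. There is no depth.
- hand_in(): hands the job in; it is judged then, once.
Trained networks look in the newest picture that a camera, given by its name, has taken for a name from the list of things; names that differ only in an ending like _2 or _b are one class to them, and where a whole thing is asked for, a point or a joint stands for the part that bears it (a point fixed in the world has none). Each returns a list of dicts, best first, with "conf" (0 to 1); they miss things now and then, are a little off and sometimes report something else, mostly with a low value. They report only what shows in the picture. A call takes as long as a camera call. They do not tell look-alikes from the thing itself.
- find_in(camera, target): "at" ([x, y, z] in m, in world coordinates, good to about 4 mm: the middle of the surface that is visible of it).
- trace(camera, target): "pixels" (480x640 bool, what is visible of it).
- place_of(camera, target): "at" ([x, y, z] in m, in world coordinates, good to about 4 mm: a listed point, or the origin of a listed thing).
The state is a dict: "time_s": time; "joint_positions": joint angles; "qvel": joint speeds; "tau": joint torques, N m; "position": TCP position; "tcp_rot": TCP orientation; "force": force on the tool from outside, world axes, zero at the start; "moment": the same for the moment, N m; "opening": opening from 0.0 (shut) to 1.0 (fully open); "grasp_force": force on a finger pad.
Only numpy, scipy, OpenCV 4.12 (cv2) and the standard library are available. Lean on these libraries where they do the work, as an engineer would, in place of code of your own. Each camera call takes 0.05 s, during which the arm holds its last target. There are 200 camera calls.

## Working session

There is one attempt and no reset: what is moved stays moved. The work goes in short steps, Python scripts to look and compute and a shell command to move; the robot and the scene stay as the last step left them, time stands still between calls to the robot, and variables do not carry over. Pictures are saved under pics/ and viewed, at most 10 in all, crops included, and the job is handed in when it is done.

```bash
mkdir -p pics; python3 - <<'E'
from rig import *
import cv2,numpy as np
for c in("scene","top"):
    d=capture(c); cv2.imwrite(f"pics/{c}0.png",d["color"][:,:,::-1])
    print(c,(-d["R"].T@d["t"]).round(3),d["R"].round(2).tolist())
    for n in("paintbox","lid_hinge","lid_handle","brush","brush_foot","mug","jar","bottle","jar_lid"):
        print(n,[(np.round(r["at"],3).tolist(),round(r["conf"],2)) for r in place_of(c,n)][:4])
s=read_state();print(s["time_s"],s["tcp_rot"])
E
```

```text
scene [1.184 0.476 0.735] [[-0.45, 0.89, -0.01], [0.57, 0.28, -0.77], [-0.69, -0.36, -0.63]]
paintbox [([0.585, -0.134, -0.001], 0.65)]
lid_hinge [([0.664, -0.104, 0.061], 0.71)]
lid_handle [([0.467, -0.17, 0.061], 0.89)]
brush [([0.231, 0.252, 0.0], 0.95), ([0.612, -0.141, 0.077], 0.83), ([0.336, -0.291, -0.0], 0.58)]
brush_foot [([0.266, 0.152, 0.003], 0.69), ([0.586, -0.035, 0.08], 0.59), ([0.401, -0.246, 0.007], 0.55)]
mug [([0.541, 0.238, 0.0], 0.74), ([0.455, 0.482, -0.002], 0.62)]
jar [([0.66, 0.145, 0.0], 0.69), ([0.437, 0.145, -0.002], 0.37), ([0.662, -0.106, 0.059], 0.24)]
bottle [([0.417, 0.327, -0.001], 0.83)]
jar_lid [([0.434, 0.147, 0.0], 0.96)]
top [0.249 0.109 1.303] [[0.03, -1.0, 0.0], [-0.98, -0.03, -0.18], [0.18, 0.0, -0.98]]
paintbox [([0.585, -0.135, 0.002], 0.61)]
lid_hinge [([0.665, -0.112, 0.057], 0.67), ([0.539, 0.239, 0.002], 0.63)]
lid_handle [([0.464, -0.165, 0.058], 0.71)]
brush [([0.235, 0.257, 0.002], 0.8), ([0.608, -0.136, 0.074], 0.68), ([0.338, -0.294, 0.006], 0.66)]
brush_foot [([0.265, 0.15, 0.002], 0.8), ([0.585, -0.035, 0.079], 0.65), ([0.401, -0.248, 0.002], 0.62)]
mug [([0.539, 0.235, 0.001], 0.94), ([0.455, 0.48, -0.0], 0.84)]
jar [([0.656, 0.15, -0.002], 0.89)]
bottle [([0.413, 0.33, 0.002], 0.65)]
jar_lid [([0.438, 0.143, -0.002], 0.73)]
1.0 [[-9.66452362e-01  2.56845931e-01 -1.68610800e-06]
 [ 2.56845931e-01  9.66452361e-01 -2.83006761e-05]
 [-5.63937045e-06 -2.77843253e-05 -1.00000000e+00]]
```

View pics/scene0.png

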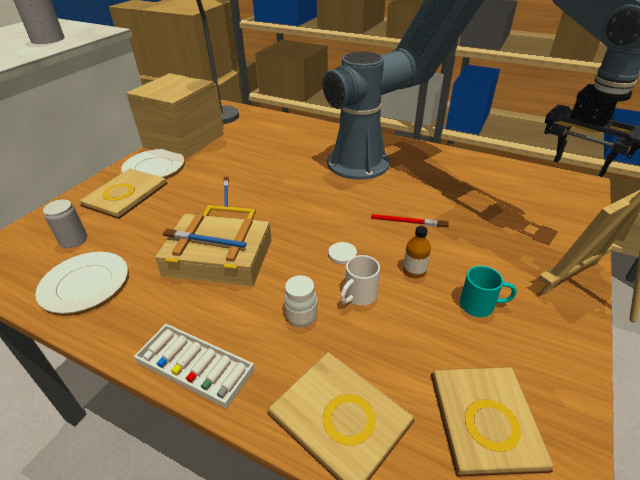

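View pics/top0.png

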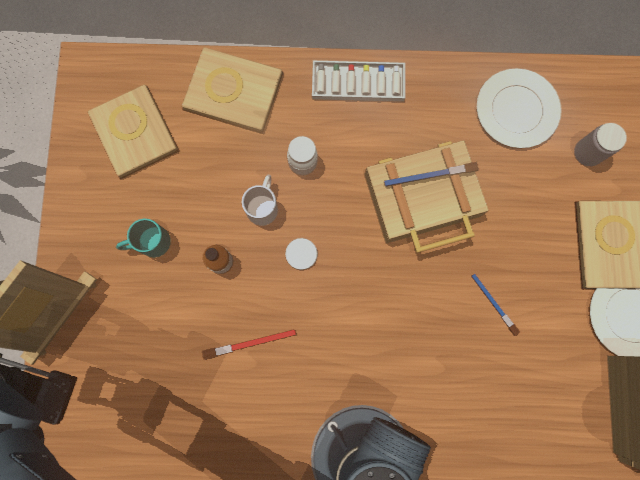

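The scene view shows the blue brush on the box lid (pixel 205,240), with its bristles to the left, away from the mug. The white mug is at (362,280), the bottle at (418,255) and the jar at (300,300). In the top view the brush runs from (387,183) to (475,168) and the bar from (415,248) to (471,236). The white mug is at (260,204). The red brush, the small blue brush and the turquoise mug are decoys. I'll refine the positions once before moving.

```bash
cat > h.py <<'E'
from rig import *
import cv2,numpy as np
def plane(d,uv,z):
    K,R,t=(np.array(d[k]) for k in("camera_matrix","R","t"))
    ray=(R.T@np.linalg.inv(K)@np.c_[uv,np.ones(len(uv))].T).T
    C=-R.T@t
    return C+ray*((z-C[2])/ray[:,2])[:,None]
def near(c,n,p,r=0.06):
    return [x["at"] for x in place_of(c,n) if np.linalg.norm(np.array(x["at"])-p)<r][:1]
def axis(d,mask,z):
    v,u=np.nonzero(mask); P=plane(d,np.c_[u,v],z)[:,:2]
    m=P.mean(0); w=np.linalg.svd(P-m,full_matrices=False)[2][0]
    s=(P-m)@w
    return m,w,s.min(),s.max()
E
python3 - <<'E'
from h import *
ref=dict(paintbox=(.585,-.134,0),lid_hinge=(.664,-.108,.06),lid_handle=(.466,-.167,.06),brush=(.61,-.139,.076),brush_foot=(.585,-.035,.08),mug=(.54,.237,0))
acc={k:[] for k in ref}
for i in range(5):
  for c in("scene","top"):
    d=capture(c)
    for k,p in ref.items(): acc[k]+=near(c,k,np.array(p))
    if i==0:
      for r in trace(c,"brush"):
        m,w,a,b=axis(d,r["pixels"],.0835); print(c,"brush",m.round(3),np.degrees(np.arctan2(w[1],w[0])).round(1),(b-a).round(3),(m+a*w).round(3),(m+b*w).round(3))
      for r in trace(c,"mug"):
        v,u=np.nonzero(r["pixels"]);print("mug",plane(d,np.array([[u.mean(),v.mean()]]),.05).round(3))
for k,v in acc.items(): print(k,len(v),np.mean(v,0).round(4),np.std(v,0).round(4))
# bar: yellow-brass pixels in top near bar
d=capture("top"); K=np.array(d["camera_matrix"])
hsv=cv2.cvtColor(d["color"],cv2.COLOR_RGB2HSV); print(hsv[244,430:450:5].tolist(), hsv[243:249,440].tolist())
m=cv2.inRange(hsv,(19,180,120),(30,255,255)); mm=np.zeros_like(m); mm[225:258,420:466]=m[225:258,420:466]
print(axis(d,mm,.066),mm.sum()/255)
E
```

```text
scene brush [0.336 0.287] 105.5 0.182 [0.362 0.191] [0.313 0.367]
scene brush [ 0.616 -0.136] 102.3 0.214 [ 0.638 -0.24 ] [ 0.593 -0.031]
scene brush [ 0.428 -0.211] 36.3 0.14 [ 0.372 -0.252] [ 0.485 -0.169]
mug [[0.551 0.24  0.05 ]]
mug [[0.466 0.487 0.05 ]]
top brush [0.235 0.248] 105.2 0.194 [0.261 0.151] [0.21  0.339]
top brush [ 0.325 -0.272] -143.4 0.152 [ 0.392 -0.223] [ 0.27  -0.313]
top brush [ 0.612 -0.142] -77.3 0.208 [ 0.588 -0.036] [ 0.633 -0.239]
mug [[0.543 0.238 0.05 ]]
mug [[0.458 0.486 0.05 ]]
paintbox 9 [ 0.5826 -0.1321 -0.0009] [0.0021 0.0016 0.0019]
lid_hinge 10 [ 0.6641 -0.1079  0.0592] [0.002  0.0014 0.0015]
lid_handle 10 [ 0.4647 -0.1695  0.0599] [0.0022 0.0017 0.0018]
brush 10 [ 0.6109 -0.1369  0.0745] [0.0023 0.0015 0.0018]
brush_foot 9 [ 0.5868 -0.0366  0.0821] [0.0014 0.0014 0.0014]
mug 10 [0.5407 0.2378 0.0016] [0.0019 0.0023 0.0025]
[[19, 138, 188], [22, 128, 199], [20, 135, 194], [18, 139, 152]] [[22, 127, 197], [20, 135, 194], [18, 134, 173], [15, 143, 148], [14, 138, 177], [13, 137, 177]]h.py:12: RuntimeWarning: Mean of empty slice.
  m=P.mean(0); w=np.linalg.svd(P-m,full_matrices=False)[2][0]
  ret = um.true_divide(
Traceback (most recent call last):
  File "h.py", line 12, in axis
    m=P.mean(0); w=np.linalg.svd(P-m,full_matrices=False)[2][0]
                   ~~~~~~~~~~~~~~~~~~~~~~~~~~~~~~~~~~~~~~~~~^^^
IndexError: index 0 is out of bounds for axis 0 with size 0
```

```bash
cat >> h.py <<'E'
from scipy.spatial.transform import Rotation as Rn
def delta(p,R=None):
    """tool-frame shift mm (in the present tool axes), then rotvec to R"""
    s=read_state(); R0=np.array(s["tcp_rot"]); q=np.array(s["position"])
    print("t",s["time_s"],"q",np.round(s["joint_positions"],0),"pos",q.round(4),"open",s["opening"],"shift",(R0.T@(np.array(p)-q)*1e3).round(1),end=" ")
    if R is not None: print("rv",Rn.from_matrix(R0.T@R).as_rotvec().round(4),"shift in new axes",(R.T@(np.array(p)-q)*1e3).round(1),end="")
    print()
def down(yaw_y):
    a=np.radians(yaw_y); y=np.array([np.cos(a),np.sin(a),0]); z=np.array([0,0,-1.]); return np.c_[np.cross(y,z),y,z]
E
python3 -m jog '0 0 0 0 0 0.1815 50;0 0 0 0 0 0.1815 50;0 0 0 0 0 0.1815 50;0 0 0 0 0 0.1815 50;0 0 0 0 0 0.1815 50;0 0 0 0 0 0.1815 50;-56.4 18.4 2 0 0 0 50;-56.4 18.4 2 0 0 0 50;-56.4 18.4 2 0 0 0 50;-56.4 18.4 2 0 0 0 50;-56.4 18.4 2 0 0 0 50;-56.4 18.4 2 0 0 0 50'
python3 -m jog '-56.4 18.4 2 0 0 0 50;-56.4 18.4 2 0 0 0 50;-56.4 18.4 2 0 0 0 50;-56.4 18.4 2 0 0 0 50;-56.4 18.4 2 0 0 0 50;-56.4 18.4 2 0 0 0 50;-56.4 18.4 2 0 0 0 50;-56.4 18.4 2 0 0 0 50;-56.4 18.4 2 0 0 0 50;0 0 0 0 0 0 50;0 0 0 0 0 0 50'
python3 -c "
from h import *
delta([.6163,-.1605,.087],down(12.7))"
```

```text
time_s: 6.25
position: [0.3438, 0.2968, 0.2296]
tcp_rot: [[-0.221, 0.975, 0.001], [0.975, 0.221, 0.001], [0.0, 0.001, -1.0]]
force: [0.4, -0.1, 0.2]
opening: 0.572
grasp_force: 0.0
time_s: 7.62
position: [0.6153, -0.1601, 0.2107]
tcp_rot: [[-0.22, 0.976, -0.002], [0.976, 0.22, 0.001], [0.001, -0.001, -1.0]]
force: [0.3, 1.3, -0.8]
opening: 0.572
grasp_force: 0.0
t 7.625 q [-25.  33.  82.   0.  65. -37.] pos [ 0.6153 -0.1601  0.2107] open 0.5722236509332473 shift [ -0.8   1.1 123.7] rv [-0.0013 -0.0015 -0.0003] shift in new axes [ -0.6   0.9 123.7]
```

```bash
python3 -m jog '0 1 40 0 0 0 50;0 0 40 0 0 0 50;0 0 25 0 0 0 50;0 0 12 0 0 0 50;0 0 6 0 0 0 50;0 0 0 0 0 0 50;0 0 0 0 0 0 0;0 0 0 0 0 0 0;0 0 0 0 0 0 0;0 0 0 0 0 0 0;0 0 0 0 0 0 0'
```

```text
time_s: 9.0
position: [0.6169, -0.1603, 0.0883]
tcp_rot: [[-0.22, 0.975, -0.0], [0.975, 0.22, -0.0], [-0.0, -0.0, -1.0]]
force: [-0.6, -0.1, 0.5]
opening: 0.134
grasp_force: 30.0
```

```bash
python3 -m jog '0 0 -15 0 0 0 0;0 0 -50 0 0 0 0;0 0 -50 0 0 0 0;0 0 -50 0 0 0 0;0 0 -50 0 0 0 0;0 0 0 0 0 0.111 0;0 0 0 0 0 0.111 0;47.4 -9.5 0 0 0 0 0;47.4 -9.5 0 0 0 0 0;47.4 -9.5 0 0 0 0 0;47.4 -9.5 0 0 0 0 0;47.4 -9.5 0 0 0 0 0'
python3 -m jog '47.4 -9.5 0 0 0 0 0;47.4 -9.5 0 0 0 0 0;47.4 -9.5 0 0 0 0 0;0 0 0 0 -0.109 0 0;0 0 0 0 -0.109 0 0;0 0 0 0 -0.109 0 0;0 0 0 0 -0.109 0 0;0 0 0 0 -0.109 0 0;0 0 0 0 -0.109 0 0'
python3 -c "
from h import *
a=np.radians(75);z=np.array([0,-np.sin(a),-np.cos(a)]);y=np.array([1.,0,0]);R=np.c_[np.cross(y,z),y,z]
delta([.541,.219,.3],R)
cv2.imwrite('pics/s1.png',capture('scene')['color'][:,:,::-1])"
```

```text
time_s: 10.5
position: [0.569, 0.0782, 0.3043]
tcp_rot: [[0.0, 1.0, 0.001], [1.0, -0.0, 0.0], [0.0, 0.001, -1.0]]
force: [-0.2, -0.1, -0.4]
opening: 0.132
grasp_force: 30.0
time_s: 11.62
position: [0.541, 0.2193, 0.3045]
tcp_rot: [[0.001, 1.0, 0.001], [0.792, -0.0, -0.61], [-0.61, 0.002, -0.792]]
force: [0.3, -0.0, -0.8]
opening: 0.132
grasp_force: 30.0
t 11.625 q [ 27.  34.  75. -33.  90.  32.] pos [0.541  0.2193 0.3045] open 0.1318336333055076 shift [2.4 0.  3.7] rv [ 0.0009 -0.6527 -0.0017] shift in new axes [4.2 0.  1.5]
```

View pics/s1.png

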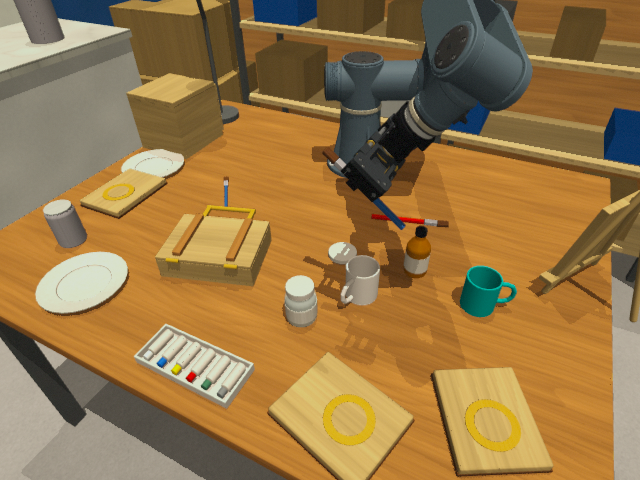

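The brush is held firmly, foot at about pixel (405,228) and bristles at the upper left (330,160), and nothing else has moved. I'll carry on tilting.

```bash
python3 -m jog '0 0 0 0 -0.109 0 0;0 0 0 0 -0.109 0 0;0 0 0 0 -0.109 0 0;0 0 0 0 -0.109 0 0;0 0 0 0 -0.109 0 0;0 0 0 0 -0.109 0 0;0 0 0 0 0 0 0;0 0 0 0 0 0 0'
cat > f.py <<'E'
from h import *
a=np.radians(75);z=np.array([0,-np.sin(a),-np.cos(a)]);y=np.array([1.,0,0]);R=np.c_[np.cross(y,z),y,z]
delta([.541,.219,.154],R)
pts={}
for c in("scene","top"):
    d=capture(c); cv2.imwrite(f'pics/{c}_{int(read_state()["time_s"]*100)}.png',d['color'][:,:,::-1])
    for n in("brush_foot","brush","mug"): print(c,n,[(np.round(r["at"],3).tolist(),round(r["conf"],2)) for r in place_of(c,n)])
E
python3 f.py; ls pics
```

```text
time_s: 12.68
position: [0.5412, 0.2188, 0.304]
tcp_rot: [[0.001, 1.0, -0.0], [0.262, -0.001, -0.965], [-0.965, 0.001, -0.262]]
force: [-1.0, -0.6, 0.2]
opening: 0.13
grasp_force: 30.0
t 12.675 q [ 34.  48.  71. -59. 110.  39.] pos [0.5412 0.2188 0.304 ] open 0.1300373115877399 shift [144.8  -0.4  39.2] rv [-0.0002 -0.0038 -0.0013] shift in new axes [144.9  -0.2  38.7]
scene brush_foot [([0.544, 0.246, 0.179], 0.75), ([0.401, -0.245, 0.003], 0.51), ([0.584, -0.134, 0.0], 0.49), ([0.466, -0.17, 0.06], 0.38)]
scene brush [([0.545, 0.212, 0.281], 0.65), ([0.581, -0.133, -0.003], 0.6), ([0.233, 0.251, -0.005], 0.57), ([0.335, -0.298, -0.004], 0.52)]
scene mug [([0.543, 0.239, 0.005], 0.8), ([0.458, 0.483, -0.001], 0.59)]
top brush_foot [([0.399, -0.249, 0.004], 0.96), ([0.262, 0.15, 0.007], 0.89), ([0.541, 0.249, 0.179], 0.56)]
top brush [([0.335, -0.294, 0.004], 0.73), ([0.538, 0.211, 0.277], 0.49)]
top mug [([0.54, 0.237, 0.002], 0.91), ([0.455, 0.485, -0.002], 0.76)]
s1.png
scene0.png
scene_1272.png
top0.png
top_1292.png
```

```bash
python3 -m jog '18.6 0 5 0 0 0 0;18.6 0 5 0 0 0 0;18.6 0 5 0 0 0 0;18.6 0 5 0 0 0 0;18.6 0 5 0 0 0 0;18.6 0 5 0 0 0 0;18.6 0 5 0 0 0 0;18.6 0 5 0 0 0 0;0 0 0 0 0 0 0;0 0 0 0 0 0 0'; python3 f.py; ls pics
```

```text
time_s: 14.32
position: [0.5412, 0.2191, 0.1495]
tcp_rot: [[0.001, 1.0, 0.0], [0.26, 0.0, -0.966], [-0.966, 0.001, -0.26]]
force: [0.2, 0.5, -0.9]
opening: 0.132
grasp_force: 30.0
t 14.325 q [ 34.  60.  72. -56. 103.  50.] pos [0.5412 0.2191 0.1495] open 0.132092430814013 shift [-4.3 -0.2 -1.1] rv [ 0.0003 -0.0008 -0.0007] shift in new axes [-4.3 -0.2 -1. ]
scene brush_foot [([0.54, 0.246, 0.025], 0.87), ([0.267, 0.152, 0.001], 0.75), ([0.398, -0.247, 0.006], 0.63)]
scene brush [([0.232, 0.251, -0.002], 0.73), ([0.544, 0.214, 0.122], 0.7), ([0.668, -0.107, 0.06], 0.37)]
scene mug [([0.458, 0.485, -0.003], 0.89), ([0.54, 0.241, 0.001], 0.86)]
top brush_foot [([0.264, 0.149, 0.004], 0.75), ([0.461, -0.167, 0.06], 0.61), ([0.542, 0.244, 0.025], 0.58), ([0.401, -0.248, 0.004], 0.56)]
top brush [([0.237, 0.255, 0.002], 0.88), ([0.337, -0.294, 0.003], 0.71), ([0.539, 0.215, 0.121], 0.45)]
top mug [([0.538, 0.235, 0.002], 0.81), ([0.454, 0.48, -0.002], 0.36)]
s1.png
scene0.png
scene_1272.png
scene_1437.png
top0.png
top_1292.png
top_1457.png
```

```bash
python3 -c "
import cv2,glob
a=cv2.imread(sorted(glob.glob('pics/scene_*'))[-1])[130:350,240:540]
cv2.imwrite('pics/crop1.png',cv2.resize(a,None,fx=2.5,fy=2.5))"
```

```text
(no output)
```

View pics/crop1.png

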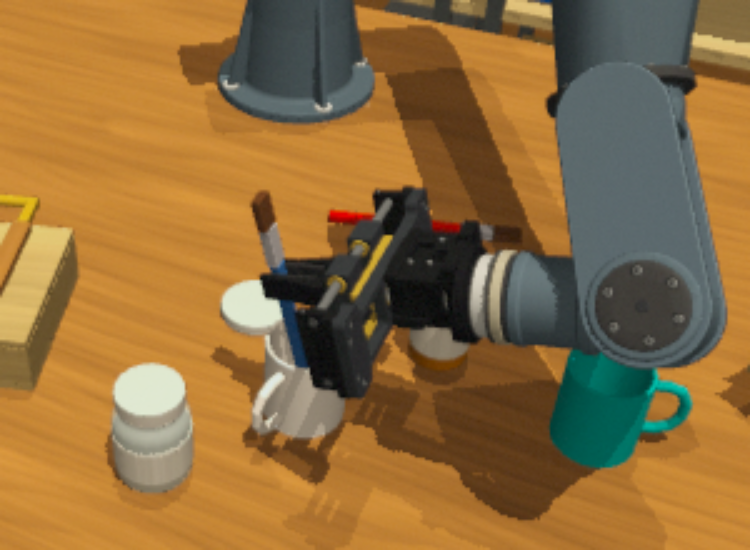

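The crop shows the brush going down into the white mug, with the rim around (300,350). The gripper body clears the mug and the bottle. I'll release it here.

```bash
python3 -m jog '0 0 0 0 0 0 24;0 0 0 0 0 0 40;0 0 0 0 0 0 40;0 0 0 0 0 0 40;0 0 0 0 0 0 40;0 0 0 0 0 0 40'; python3 f.py;python3 -c "
import cv2,glob
a=cv2.imread(sorted(glob.glob('pics/scene_*'))[-1])[130:350,240:540]
cv2.imwrite('pics/crop2.png',cv2.resize(a,None,fx=2.5,fy=2.5))"
```

```text
time_s: 15.48
position: [0.541, 0.219, 0.1493]
tcp_rot: [[0.0, 1.0, 0.0], [0.26, 0.0, -0.966], [-0.966, 0.0, -0.26]]
force: [-0.3, 0.1, 0.5]
opening: 0.454
grasp_force: 0.0
t 15.475 q [ 34.  60.  72. -56. 103.  50.] pos [0.541  0.219  0.1493] open 0.4535862861049205 shift [-4.6 -0.  -1.2] rv [ 0.0001 -0.0008 -0.0001] shift in new axes [-4.6 -0.  -1.2]
scene brush_foot [([0.265, 0.151, 0.004], 0.79), ([0.401, -0.243, 0.006], 0.69)]
scene brush [([0.547, 0.202, 0.108], 0.81), ([0.231, 0.251, -0.003], 0.7), ([0.334, -0.293, 0.0], 0.54)]
scene mug [([0.456, 0.483, -0.004], 0.87), ([0.542, 0.24, 0.003], 0.82), ([0.584, -0.134, -0.002], 0.18)]
top brush_foot [([0.553, 0.229, 0.006], 0.76), ([0.399, -0.249, 0.003], 0.68), ([0.262, 0.146, 0.007], 0.59)]
top brush [([0.334, -0.298, 0.001], 0.93), ([0.236, 0.257, 0.001], 0.62), ([0.55, 0.2, 0.106], 0.55)]
top mug [([0.54, 0.237, -0.001], 0.63), ([0.661, -0.107, 0.061], 0.5), ([0.456, 0.48, 0.002], 0.47)]
```

View pics/crop2.png

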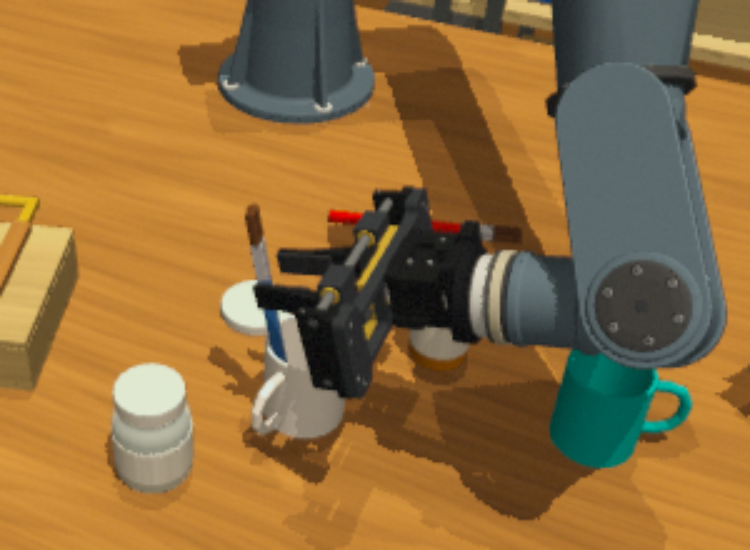

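The brush now stands in the white mug, leaning on its far rim at crop pixel (275,345), with both fingers clear of it. I'll retreat backwards, go up and turn back to pointing down.

```bash
python3 -m jog '0 0 -15 0 0 0 40;0 0 -30 0 0 0 40;0 0 -35 0 0 0 40;-48.3 0 -13 0 0 0 40;-48.3 0 -13 0 0 0 40;-48.3 0 -13 0 0 0 40;-48.3 0 -13 0 0 0 40;0 0 0 0 0.109 0 40;0 0 0 0 0.109 0 40;0 0 0 0 0.109 0 40;0 0 0 0 0.109 0 40;0 0 0 0 0.109 0 40'
python3 -m jog '0 0 0 0 0.109 0 40;0 0 0 0 0.109 0 40;0 0 0 0 0.109 0 40;0 0 0 0 0.109 0 40;0 0 0 0 0.109 0 40;0 0 0 0 0.109 0 40;0 0 0 0 0.109 0 40;0 0 0 0 0 -0.15 40;0 0 0 0 0 -0.15 40;0 0 0 0 0 0 40'
python3 - <<'E'
from h import *
delta([.4647,-.1695,.2],down(17.2))
for c in("scene","top"):
    d=capture(c)
    for n in("brush_foot","brush","mug","lid_handle","lid_hinge"): print(c,n,[(np.round(r["at"],3).tolist(),round(r["conf"],2)) for r in place_of(c,n)])
    cv2.imwrite(f"pics/{c}2.png",d["color"][:,:,::-1])
E
```

```text
time_s: 17.38
position: [0.5407, 0.2974, 0.3707]
tcp_rot: [[-0.001, 1.0, 0.001], [0.726, 0.001, -0.688], [-0.688, 0.001, -0.726]]
force: [0.4, 0.4, -0.1]
opening: 0.461
grasp_force: 0.0
time_s: 18.62
position: [0.5408, 0.2967, 0.3706]
tcp_rot: [[-0.295, 0.956, 0.0], [0.956, 0.295, 0.0], [-0.0, 0.0, -1.0]]
force: [0.4, -0.4, 0.1]
opening: 0.459
grasp_force: 0.0
t 18.625 q [18. 23. 73. -0. 83.  1.] pos [0.5408 0.2967 0.3706] open 0.4588055320960538 shift [-423.  -210.3  170.6] rv [ 0.0003  0.0001 -0.0008] shift in new axes [-422.9 -210.6  170.6]
scene brush_foot [([0.267, 0.15, 0.001], 0.61), ([0.397, -0.243, 0.006], 0.48)]
scene brush [([0.229, 0.255, -0.002], 0.87), ([0.551, 0.204, 0.108], 0.71), ([0.657, 0.145, 0.0], 0.67), ([0.334, -0.298, -0.002], 0.53)]
scene mug [([0.543, 0.238, 0.001], 0.8), ([0.457, 0.481, -0.002], 0.75)]
scene lid_handle [([0.467, -0.173, 0.06], 0.58)]
scene lid_hinge [([0.666, -0.105, 0.062], 0.74)]
top brush_foot [([0.399, -0.251, 0.002], 0.96), ([0.551, 0.23, 0.005], 0.64), ([0.261, 0.146, 0.007], 0.58)]
top brush [([0.332, -0.295, 0.002], 0.78), ([0.547, 0.203, 0.107], 0.55)]
top mug [([0.541, 0.238, -0.002], 0.94), ([0.454, 0.485, -0.001], 0.85), ([0.441, 0.141, -0.003], 0.59)]
top lid_handle [([0.464, -0.17, 0.058], 0.9)]
top lid_hinge [([0.66, -0.107, 0.062], 0.75)]
```

View pics/scene2.png

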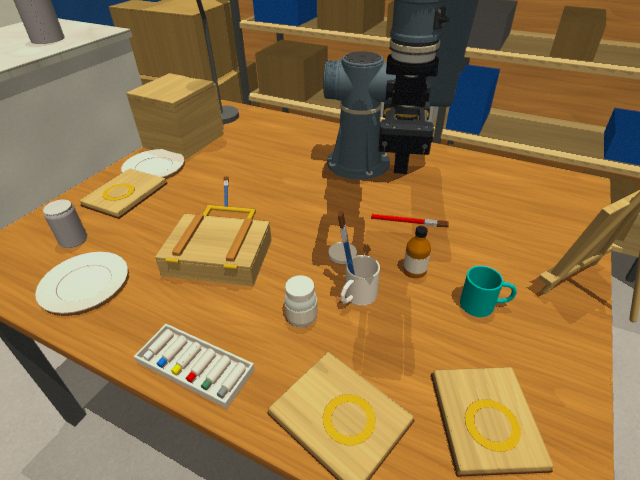

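The brush stands in the white mug at (347,245), which is upright. The jar (300,300), bottle (418,252) and jar lid are where they were. Now the lid's bar.

```bash
python3 -m jog '-47 -23.4 0 0 0 0 30;-47 -23.4 0 0 0 0 30;-47 -23.4 0 0 0 0 30;-47 -23.4 0 0 0 0 30;-47 -23.4 0 0 0 0 30;-47 -23.4 0 0 0 0 30;-47 -23.4 0 0 0 0 30;-47 -23.4 0 0 0 0 30;-47 -23.4 0 0 0 0 30;0 0 60 0 0 0 30;0 0 60 0 0 0 30;0 0 50 0 0 0 30'
python3 -c "
from h import *
delta([.4643,-.1702,.060],down(17.5))"
```

```text
time_s: 20.72
position: [0.4644, -0.1703, 0.1984]
tcp_rot: [[-0.295, 0.956, -0.0], [0.956, 0.295, 0.0], [0.0, 0.0, -1.0]]
force: [0.8, -0.6, 0.5]
opening: 0.348
grasp_force: 0.0
t 20.725 q [-33.  24. 103.   0.  53. -50.] pos [ 0.4644 -0.1703  0.1984] open 0.3480941055202519 shift [ 1.000e-01 -1.000e-01  1.384e+02] rv [ 0.     -0.     -0.0065] shift in new axes [ 1.000e-01 -1.000e-01  1.384e+02]
```

```bash
python3 -m jog '0 0 40 0 0 -0.006 30;0 0 40 0 0 0 30;0 0 25 0 0 0 30;0 0 15 0 0 0 30;0 0 10 0 0 0 30;0 0 7 0 0 0 30;0 0 0 0 0 0 30;0 0 0 0 0 0 0;0 0 0 0 0 0 0;0 0 0 0 0 0 0;0 0 0 0 0 0 0;0 0 0 0 0 0 0'
python3 -c "
from h import *
delta([.4643,-.1702,.060],down(17.5));s=read_state();print(s['force'],s['moment'])"
```

```text
time_s: 22.22
position: [0.4646, -0.1703, 0.0634]
tcp_rot: [[-0.302, 0.953, -0.0], [0.953, 0.302, -0.0], [-0.0, -0.0, -1.0]]
force: [-2.2, -1.6, 5.9]
opening: 0.126
grasp_force: 30.0
t 22.225 q [-33.  38. 109.  -0.  34. -51.] pos [ 0.4646 -0.1703  0.0634] open 0.12619373837708828 shift [ 0.2 -0.3  3.4] rv [-0.0003  0.0003  0.0009] shift in new axes [ 0.2 -0.3  3.4]
[-2.23720704 -1.58757528  5.93271985] [-0.44509725  0.54500071 -0.00363357]
```

```bash
python3 -m jog '0 0.8 -18.3 0 0 0 0;0 2.4 -18.2 0 0 0 0;0 4 -17.9 0 0 0 0;0 5.5 -17.5 0 0 0 0;0 7 -16.9 0 0 0 0;0 8.5 -16.3 0 0 0 0;0 0 0 0 0 0 0;0 0 0 0 0 0 0'
python3 -c "
from h import *
delta([.6645,-.1068,.270],down(17.5))
for c in('scene','top'):
  capture(c)
  for n in('lid_hinge','lid_handle'):print(c,n,[(np.round(r['at'],3).tolist(),round(r['conf'],2)) for r in place_of(c,n)])"
```

```text
time_s: 23.22
position: [0.4897, -0.1624, 0.1679]
tcp_rot: [[-0.303, 0.953, -0.004], [0.953, 0.303, -0.002], [-0.0, -0.005, -1.0]]
force: [-6.1, -6.0, 1.1]
opening: 0.124
grasp_force: 30.0
t 23.225 q [-31.  28. 102.  -0.  50. -48.] pos [ 0.4897 -0.1624  0.1679] open 0.12351679377340434 shift [   0.   182.9 -102.9] rv [-0.0047  0.0002  0.0022] shift in new axes [   0.4  183.4 -102.1]
scene lid_hinge [([0.664, -0.109, 0.06], 0.82)]
scene lid_handle [([0.491, -0.165, 0.161], 0.76), ([0.666, -0.105, 0.058], 0.64), ([0.657, 0.144, 0.001], 0.24)]
top lid_hinge [([0.663, -0.108, 0.06], 0.68)]
top lid_handle []
```

```bash
python3 -m jog '0 9.8 -15.5 0 0 0 0;0 11.2 -14.5 0 0 0 0;0 12.4 -13.5 0 0 0 0;0 13.5 -12.4 0 0 0 0;0 14.5 -11.2 0 0 0 0;0 15.5 -9.8 0 0 0 0;0 0 0 0 0 0 0'
python3 -c "
from h import *
delta([.6645,-.1068,.272],down(17.5))"
```

```text
time_s: 24.4
position: [0.563, -0.1393, 0.2479]
tcp_rot: [[-0.303, 0.953, -0.005], [0.953, 0.303, -0.003], [-0.002, -0.006, -1.0]]
force: [-11.9, -2.7, 16.1]
opening: 0.128
grasp_force: 30.0
t 24.4 q [-25.  26.  88.  -0.  66. -42.] pos [ 0.563  -0.1393  0.2479] open 0.12764577915962774 shift [  0.2 106.4 -24.8] rv [-0.0057  0.0017  0.0024] shift in new axes [  0.5 106.6 -24.1]
```

```bash
python3 -m jog '0 16.2 -10.5 0 0 0 0;0 16.9 -8 0 0 0 0;0 17.5 -6 0 0 0 0;0 17.9 -4 0 0 0 0;0 18.2 -2.4 0 0 0 0;0 18.3 -0.8 0 0 0 0;0 0 0 0 0 0 0;0 0 0 0 0 0 0;0 0 0 0 0 0 0'
python3 -c "
from h import *
delta([.6645,-.1068,.272],down(17.5))
for c in('scene','top'):
  d=capture(c);cv2.imwrite(f'pics/{c}3.png',d['color'][:,:,::-1])
  for n in('lid_hinge','lid_handle','mug','brush','brush_foot'):print(c,n,[(np.round(r['at'],3).tolist(),round(r['conf'],2)) for r in place_of(c,n)])"
```

```text
time_s: 25.52
position: [0.6648, -0.1076, 0.2768]
tcp_rot: [[-0.301, 0.954, 0.0], [0.954, 0.301, -0.001], [-0.001, -0.0, -1.0]]
force: [1.2, -3.6, 2.0]
opening: 0.126
grasp_force: 30.0
t 25.525 q [-19.  32.  72.  -0.  76. -36.] pos [ 0.6648 -0.1076  0.2768] open 0.12606483715670566 shift [ 0.8 -0.   4.8] rv [-0.0001  0.0011  0.    ] shift in new axes [ 0.8 -0.   4.8]
scene lid_hinge [([0.664, -0.106, 0.058], 0.73), ([0.438, 0.144, -0.001], 0.34)]
scene lid_handle [([0.665, -0.108, 0.271], 0.89)]
scene mug [([0.583, -0.132, -0.002], 0.58), ([0.455, 0.485, -0.001], 0.55)]
scene brush [([0.552, 0.203, 0.107], 0.81), ([0.233, 0.254, -0.004], 0.7), ([0.335, -0.295, 0.001], 0.65), ([0.543, 0.242, 0.002], 0.3)]
scene brush_foot [([0.266, 0.148, 0.005], 0.93), ([0.401, -0.243, 0.007], 0.62)]
top lid_hinge []
top lid_handle []
top mug [([0.543, 0.239, -0.002], 0.96), ([0.456, 0.478, 0.0], 0.9)]
top brush [([0.536, 0.235, 0.0], 0.65), ([0.335, -0.294, 0.003], 0.46)]
top brush_foot []
```

View pics/scene3.png

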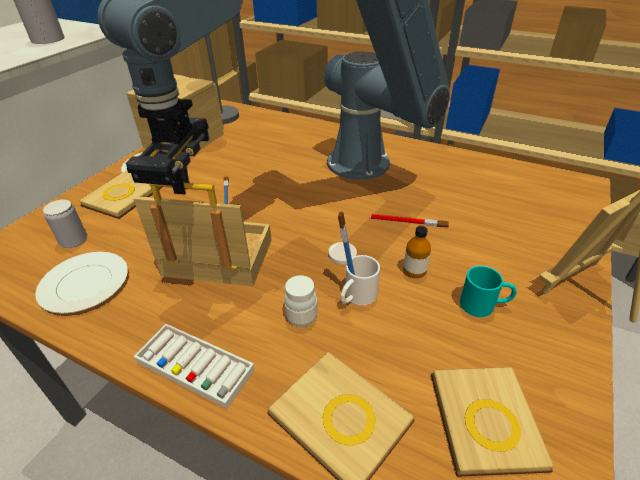

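The lid stands upright at (200,235), gripped by its bar at (185,187). The bar measures straight over the hinge, the brush stands in the upright mug at (347,245), and the rest is untouched. I'll hold briefly, then hand in.

```bash
python3 -m jog '0 0 0 0 0 0 0;0 0 0 0 0 0 0;0 0 0 0 0 0 0;0 0 0 0 0 0 0' && python3 -c "
from rig import *
print(hand_in())"
```

```text
time_s: 26.62
position: [0.6653, -0.1074, 0.2768]
tcp_rot: [[-0.301, 0.954, 0.0], [0.954, 0.301, -0.001], [-0.001, 0.0, -1.0]]
force: [0.4, -5.6, 1.0]
opening: 0.124
grasp_force: 30.0
the job is handed in; nothing more can be done
None
```

I handed the job in at about 27 s: the brush stands bristles up in the white mug, and the gripper holds the lid upright by its bar; no verdict came back.

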